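# Square a freshly glazed tile into the corner of a decorating jig

### The job

Take the wooden pusher from its cork mat and, touching the freshly glazed tile with nothing but the pusher, gently push the tile flat against the blue far fence of the jig and keep it pressed there for about a second; then slide it along that fence until it is also pressed against the orange left fence, again for about a second. The tile must end touching both fences squarely, and the pusher must be set down, not dropped, upright on its cork mat again. The tile is brittle: feel for the fences (the foot of the pusher is set off-centre) and never shove hard, and leave the jar, the mug and the brush alone.

Things in the scene. Friction and masses are not known exactly. Their poses are not given: they have to be found in the camera images.
- jig: Fixed plywood board, 230 x 230 mm, 12 mm thick, lying on the table (top at z = 0.012). Origin: centre of its underside; x points from the robot's side towards the blue far fence, y towards the orange left fence. Its yaw and place vary. The two fences meet in a square corner at its +x +y corner.
- far_fence: Blue bar fixed on the jig, 25 mm thick (jig x), 230 mm long (jig y), 18 mm high above the board. Origin: centre of its underside, at jig (97.5, 0) mm, 12 mm up; the face that the tile must touch is the plane x = +85 mm in the jig frame (12.5 mm before its origin).
- left_fence: Orange bar fixed on the jig, 200 mm long (jig x), 25 mm thick (jig y), 18 mm high above the board. Origin: centre of its underside, at jig (-15, 97.5) mm, 12 mm up; the face that the tile must touch is the plane y = +85 mm in the jig frame (12.5 mm before its origin).
- tile: Loose square ceramic tile with wet blue glaze and a pale ring on top, 100 x 100 x 10 mm, about 0.22 kg (varies), lying flat on the jig board some 25 to 60 mm from each fence, turned up to 0.25 rad against the jig. Origin: centre of its underside; x and y along its edges, z up. Fully home its origin is at jig (+35, +35) mm with its axes parallel to the jig's. Rigid and brittle: a push over about 15 N chips it.
- pusher: Loose rigid hand pusher upright on the mat, 0.14 kg: square handle on a pale square foot 44 x 44 mm, 14 mm high, whose flat sides push. Origin: handle's axis at the foot's underside; z up, x, y square to the flats of both. The foot is off-centre by up to 8.5 mm in x and equally in y (same sign), never reported and firm in use: its sides lie 13.5 to 30.5 mm from the handle's axis.
- handle_top (a point): Centre of the top of the pusher's dark wooden handle, 22 x 22 mm, which reaches from 14 to 85 mm over the foot's underside; grip it by two opposite flats from above. Axes as pusher.
- mat: Fixed square cork mat, 110 x 110 mm, 5 mm thick, on the table to the left or right of the jig: the pusher's place. Origin: centre of its underside (table level); top at z = 0.005.
- glaze_jar: Blue jar with a white cap, 72 mm in diameter, 85 mm tall, standing on the side of the jig where the mat is not. Origin: centre of its underside. A bystander.
- mug: Clay-coloured mug, 76 mm in diameter, 80 mm tall, with a handle, standing beyond the right-hand place of mat or jar. Origin: centre of its underside. A bystander.
- brush: Brush about 180 mm long lying on the table beyond the left-hand place of mat or jar. Origin: its underside. A bystander.
Mind the look-alikes: they are no part of the job. Of the things that look like the pusher, the larger one is meant. There is more than one size of the tile; the job needs the larger.

How it is judged:
On the way, in this order (a step that is already met when the one before it is completed fails the run):
1. the pusher is held clear of its mat (z of pusher in the frame of mat above 0.012 m and contact force between the fingers and pusher above 1 N), for 0.2 s.
2. the tile is pressed by the pusher flat against the blue far fence (over 1.5 N, gap under 1.5 mm, within 0.03 rad of square) (contact force between tile and far_fence above 1.5 N and contact force between pusher and tile above 1.5 N and x of tile in the frame of jig above 0.0335 m and angle between the x axis of tile and the x axis of jig, either way round below 0.03 rad), for 0.3 s.
3. the tile, still along the far fence, is pressed by the pusher against the orange left fence (over 1.5 N, within 1.5 mm of it and within 6 mm of the far fence) (contact force between tile and left_fence above 1.5 N and contact force between pusher and tile above 1.5 N and x of tile in the frame of jig above 0.029 m and y of tile in the frame of jig above 0.0335 m), for 0.3 s.
At the end, for the whole second after the job is handed in: The tile lies flat and still on the jig with less than 1.5 mm between its middle edges and each fence and within 0.02 rad of square; the pusher stands upright and still on the cork mat, its centre within 40 mm of the mat's centre (x of tile in the frame of jig above 0.0335 m and y of tile in the frame of jig above 0.0335 m and angle between the x axis of tile and the x axis of jig, either way round below 0.02 rad and angle between tile's own z axis and vertical below 0.03 rad and z of tile in the frame of jig below 0.014 m and linear speed of each of tile, pusher below 0.01 m/s and horizontal distance between pusher and mat below 0.04 m and z of pusher in the frame of mat below 0.008 m and angle between pusher's own z axis and vertical below 0.05 rad); the robot touches nothing.
It fails at once if the tile is pushed by the pusher, or against a fence, with more than 15 N (contact force between pusher and tile above 15 N or contact force between tile and far_fence above 15 N or contact force between tile and left_fence above 15 N).
It fails at once if the robot itself touches the glazed tile (contact force between any of the fingers, the arm and tile above 0.3 N).
It fails at once if the tile is tipped (angle between tile's own z axis and vertical above 0.15 rad).
It fails at once if the pusher falls or is thrown (faster than 0.5 m/s while not held) (linear speed of pusher above 0.5 m/s and contact force between the fingers and pusher below 0.1 N).
It fails at once if the jar, the mug or the brush is moved by more than 20 mm (distance of any of glaze_jar, mug, brush from where it was at the start of the episode above 0.02 m).
It also fails if it takes over 72 s, if anything falls off the work surface, if the arm or the gripper's body presses on something with over 40 N, if the wrist force passes 120 N, or if a joint passes its speed limit or range.

### The arm

A 7-joint arm with a two-finger parallel gripper is mounted at the origin on the work surface. World frame = base frame: x ahead of the robot, y to its left, z up, the work surface at z = 0. Lengths are in m, angles in rad, forces in N, time in s.
With the tool pointing down it reaches from about 0.4 to 0.85 m from the base axis. Payload 10.4 kg.
Tool frame: the origin (TCP) lies between the finger pads; the fingertips stand 17 mm ahead of it and the grasp point (between the pads) lies 2 mm behind it; z points along the fingers, y is the direction in which the jaws open and shut (so a half turn about z gives the same grasp; the last joint's range is limited). The gripper opens to 85 mm and grips with 20 to 120 N. Pads are 22 mm wide; open, the fingers measure 114 mm over their backs; the gripper's body (76 mm by 85 mm) begins 54 mm behind the grasp point. The pads swing forward as they close: fully open they stand 13 mm farther back than shut.
Start: joints at [-1.337, 0.332, -0.065, 1.46, 0.022, 1.35, -0.088], TCP at [0.159, 0.605, 0.248] pointing down, gripper open.
Joint ranges: [-2.6, 2.6], [-0.5, 2.12], [-1.47, 1.34], [0.16, 2.42], [-1.27, 4.41], [0.06, 2.06], [-2.6, 2.6]. Speed limits (rad/s): [2.22, 2.22, 2.79, 2.79, 3.14, 3.14, 3.14].

### API

Orientations are given as a unit quaternion [x, y, z, w].
In Python, from workcell import manip gives the robot as it stands.
- The arm moves only by the tool jog_arm, never from a script. Its argument "steps" is one flat list of numbers, 5 for each row, row after row: the finger opening in m, from 0 to 0.0854, then the shift along the tool's x, y, z in m, then the turn about the tool's z in rad. In form: [gripper, x, y, z, twist, gripper, x, y, z, twist, ...]. A call has exactly 10 rows; each row is the pose to reach, as a shift and turn from the pose commanded when the call began, along the tool's axes at that moment; what a row does not reach only later rows make up. A row lasts 1/10 s, in which the tool goes at most 50 mm and 8.59 degrees, less where a joint would pass 70% of its speed; a pose out of reach is approached as far as the arm can. A call with a gripper value outside its range is refused whole. The fingers move at their own pace and stop on an object; "grip_force" is the grip in N (left out, the last holds). Time passes only in rows, so rows that repeat a pose let the fingers close, or fill a call up. It gives the time, the measured TCP pose, the force and the opening at its end, in the units of the state.
- manip.get_obs(): the state, without advancing time (a new reading comes with each control period).
- manip.camera(name): name is "side" or "top" or "wrist"; returns (picture, depth): 400x640x3 uint8, red, green, blue; 400x640 float32, m along the optical axis (not along the pixel's ray), 0 where there is no reading.
- manip.calibration(name): a dict with "mtx" (3x3 intrinsics, pixels), "world_to_cam" (4x4, takes a point from world to camera coordinates). Camera axes: x right, y down, z forward; pixel columns grow to the right and rows downward; lengths in m; the calibration is good to about 2 mm. A picture is of the moment at which its call begins: read the wrist's pose just before it. calibration takes no time and is no camera call; for the wrist camera it gives the pose at the moment of the call.
- manip.hand_in(): hands the job in, once; it reports no verdict.
The state is a dict: "clock": time; "joint_pos": joint angles; "joint_velocities": joint speeds; "tau": joint torques, N m; "position": TCP position; "ee_rot": TCP orientation; "ft_force": force on the tool from outside, world axes, zero at the start; "torque": the same for the moment, N m; "grip_width": opening from 0.0 (shut) to 1.0 (fully open).
Only numpy, scipy, OpenCV 4.12 (cv2) and the standard library are available. Lean on these libraries where they do the work, as an engineer would, in place of code of your own. Each camera call takes 0.05 s, during which the arm holds its last target.

## Working session

There is one attempt and no reset: what is moved stays moved. The work goes in short steps, Python scripts to look and compute and a tool call to move; the robot and the scene stay as the last step left them, time stands still between calls to the robot, and variables do not carry over. Pictures are saved under pics/ and viewed, and the job is handed in when it is done.

Besides the shell and the picture viewer there is one more tool, called after "Call:" as name(argument=value, ...), one argument or row to a line, values as JSON. jog_arm: Moves the arm, as the interface text tells. Its arguments: {"type":"object","properties":{"steps":{"type":"array"},"grip_force":{"type":"number"}},"required":["steps"]}

```bash
ls; mkdir -p pics
python3 - <<'E'
from workcell import manip
import cv2,numpy as np
print(manip.get_obs())
for n in ["top","side"]:
    p,d=manip.camera(n); np.savez(f"pics/{n}0.npz",p=p,d=d)
    cv2.imwrite(f"pics/{n}0.png",p[:,:,::-1]); c=manip.calibration(n); print(n,c["mtx"],c["world_to_cam"],d.min(),d.max())
E
```

```text
pics
{'clock': 0.0, 'joint_pos': array([-1.33661436,  0.33287067, -0.06469592,  1.46095639,  0.02159249,
        1.34989828, -0.08854962]), 'joint_velocities': array([-4.78206639e-04, -1.73154034e-03,  4.70002737e-04, -8.60141182e-04,
       -7.48257675e-04, -9.00516339e-04, -7.88458857e-05]), 'tau': array([ 1.56335618e-04, -6.25446296e+01,  4.91460145e-02, -3.91602230e+01,
        1.62475300e-02,  1.00113181e-02,  1.51330391e-05]), 'position': array([0.15864455, 0.60416032, 0.24750946]), 'ee_rot': array([ 1.28055275e-01,  9.91766772e-01, -7.16126372e-04, -6.14786271e-05]), 'ft_force': array([ 0.03164857,  0.30111184, -0.50784362]), 'torque': array([-0.02969612, -0.02482521, -0.0294411 ]), 'grip_width': 0.998595400421886}
top [[367.55648408   0.         323.34294928]
 [  0.         367.55648408 193.88337991]
 [  0.           0.           1.        ]] [[ 0.02936976 -0.99946232 -0.01457719  0.00225702]
 [-0.99508112 -0.02785446 -0.09506683  0.55352336]
 [ 0.09460968  0.01729758 -0.99536416  1.01525989]
 [ 0.          0.          0.          1.        ]] 0.0 1.9589074
side [[375.33725102   0.         313.08058192]
 [  0.         375.33725102 197.29365046]
 [  0.           0.           1.        ]] [[ 0.99012264 -0.13945121 -0.01450952 -0.55213587]
 [-0.10105008 -0.63804603 -0.76333881  0.11792221]
 [ 0.09719078  0.75726523 -0.64583537  0.82040637]
 [ 0.          0.          0.          1.        ]] 0.0 2.9680583
```

View pics/top0.png

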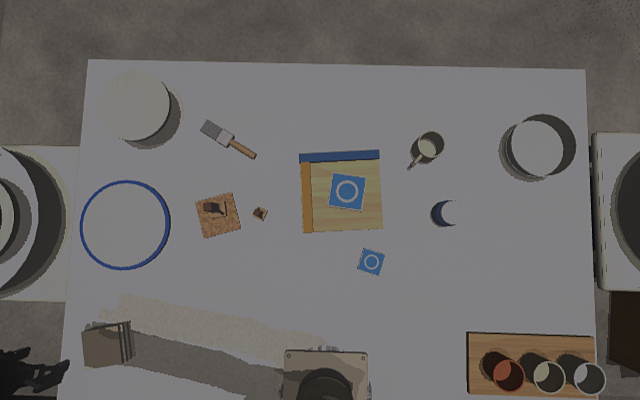

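View pics/side0.png

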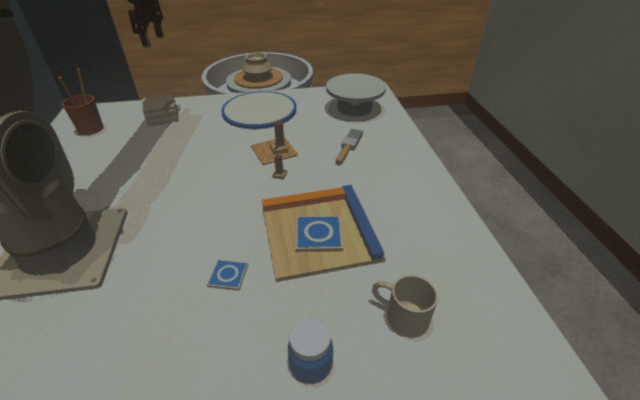

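The top view shows the jig around (342,192), with the blue fence at the top, the orange fence at left and the tile at (347,192). The mat with the large pusher is at (217,214). The small pusher is at (260,213), the small tile at (371,262), the jar at (443,213), the mug at (428,147) and the brush at (228,138).

```bash
cat > h.py <<'E'
from workcell import manip
import cv2,numpy as np
def ray(c,uv,z):
    K=c["mtx"];T=c["world_to_cam"];R=T[:3,:3];t=T[:3,3]
    uv=np.atleast_2d(np.asarray(uv,float)); d=np.c_[(uv[:,0]-K[0,2])/K[0,0],(uv[:,1]-K[1,2])/K[1,1],np.ones(len(uv))]@R
    o=-R.T@t; return o+d*((z-o[2])/d[:,2])[:,None]
def proj(c,P):
    P=np.atleast_2d(P); q=P@c["world_to_cam"][:3,:3].T+c["world_to_cam"][:3,3]; q=q@c["mtx"].T; return q[:,:2]/q[:,2:]
def pts(c,d):
    K=c["mtx"];T=c["world_to_cam"];v,u=np.mgrid[:d.shape[0],:d.shape[1]]
    q=np.stack([(u-K[0,2])/K[0,0]*d,(v-K[1,2])/K[1,1]*d,d],-1); return (q-T[:3,3])@T[:3,:3]
E
python3 - <<'E'
from h import *
z=np.load("pics/top0.npz");p,d=z["p"],z["d"]
c=manip.calibration("top")
P=pts(c,d); print("table z",np.median(P[280:300,400:440,2]))
hsv=cv2.cvtColor(p,cv2.COLOR_RGB2HSV)
cv2.imwrite("pics/top0z.png",cv2.resize(p[120:290,180:480,::-1],None,fx=2.6,fy=2.6,interpolation=cv2.INTER_CUBIC))
s=np.load("pics/side0.npz")["p"]
cv2.imwrite("pics/side0z.png",cv2.resize(s[100:300,230:400,::-1],None,fx=3,fy=3,interpolation=cv2.INTER_CUBIC))
for (u,v) in [(347,192),(325,192),(307,200),(340,156),(217,190),(212,207),(340,220)]: print(u,v,hsv[v,u],P[v,u].round(3))
E
```

```text
table z -0.0005641973675646094
347 192 [106 145 127] [ 0.561 -0.049  0.023]
325 192 [ 27  70 128] [0.56  0.014 0.011]
307 200 [ 18 147 125] [0.534 0.064 0.029]
340 156 [109 126  97] [ 0.663 -0.026  0.029]
217 190 [135   4 129] [ 0.559  0.331 -0.004]
212 207 [170  19  41] [0.504 0.315 0.082]
340 220 [ 18  89 126] [ 0.481 -0.031  0.011]
```

View pics/top0z.png

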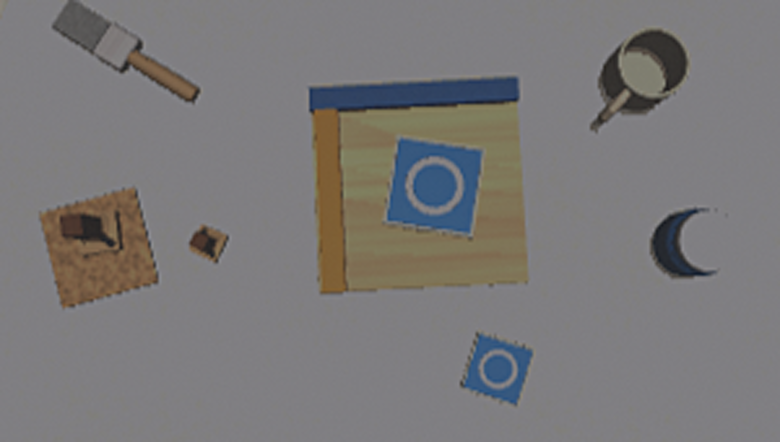

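View pics/side0z.png

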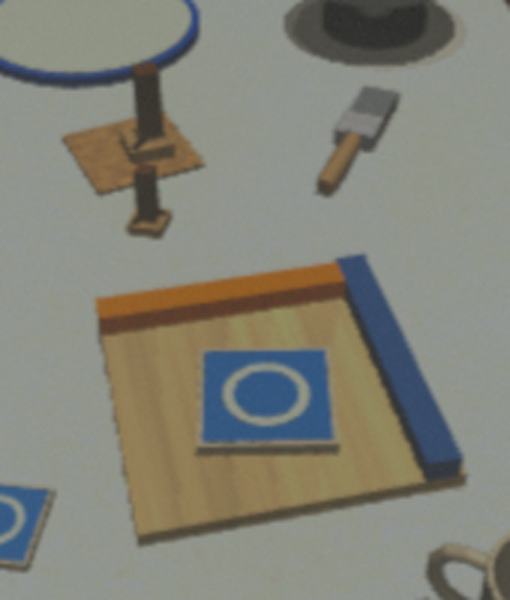

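```bash
cat > m.py <<'E'
from h import *
def rect(c,mask,z,name):
    cn=max(cv2.findContours(mask.astype(np.uint8),cv2.RETR_EXTERNAL,cv2.CHAIN_APPROX_NONE)[0],key=cv2.contourArea)
    q=ray(c,cn[:,0,:],z)[:,:2].astype(np.float32)
    r=cv2.minAreaRect(q*1000); print(name,"c",np.round(r[0],1),"size",np.round(r[1],1),"ang",round(r[2],2)); return r
E
python3 - <<'E'
from m import *
z=np.load("pics/top0.npz");p,d=z["p"],z["d"]
c=manip.calibration("top");P=pts(c,d)
H,S,V=[x.astype(int) for x in cv2.split(cv2.cvtColor(p,cv2.COLOR_RGB2HSV))]
vv,uu=np.mgrid[:400,:640]
def roi(u0,u1,v0,v1): return (uu>=u0)&(uu<u1)&(vv>=v0)&(vv<v1)
blue=(H>98)&(H<118)&(S>90)
rect(c,cv2.morphologyEx((blue&roi(320,375,168,218)).astype(np.uint8),cv2.MORPH_CLOSE,np.ones((9,9))),.022,"tile")
rect(c,blue&roi(290,390,145,165),.030,"far")
rect(c,(H>10)&(H<24)&(S>120)&roi(290,318,155,240),.030,"left")
rect(c,((S>60)|(V<100))&roi(290,395,145,240),.020,"jig")
rect(c,((S>60)|(V<90))&roi(185,245,185,245),.005,"mat")
m=(V<75)&roi(185,245,185,245)&(P[...,2]>.078)
rect(c,m,.09,"handle top")
print(p[198:224:1,200:228].sum(2).astype(int)//3)
m=(P[...,2]>.01)&(P[...,2]<.035)&roi(190,245,185,245); print("foot z pts",m.sum(),P[m][:,:2].min(0),P[m][:,:2].max(0))
print((P[198:224,200:228,2]*1000).astype(int))
E
```

```text
tile c [564. -48.] size [91.5 90.3] ang 82.49
far c [662.8 -21.9] size [ 24.9 226.6] ang 4.57
left c [544.7  65.6] size [196.4  25.6] ang 4.48
jig c [565.3 -31.1] size [227.4 230.9] ang 4.57
mat c [486.2 322. ] size [109.3 110.9] ang 17.08
handle top c [506.7 318.2] size [19.4 13.9] ang 11.45
[[128 128 130 131 129 109 108 116 107  80  92  90  94  89  84  87  91  92
   88  91  90  81  84  93  95  81  88  92]
 [131 128  99 115 109  81  82  94  84  83  89  93  98  92  88  87  85  89
   91  85  85  86  93  96  94  79  83  88]
 [118 108  85  97  94  84  79  88  90  90  96  99  98  96  99  96  88  86
   91  83  86  92  98  97  86  86  96  88]
 [ 94  91  97  98  97  87  79  86  93  89  86  92  87 100 107 106  96  96
   94  91  95  96 100  96  67  64  93  88]
 [ 83  88  99  87  86  76  68  66  71  68  63  59  56  72  78  88  87  95
   93  89  93 101 100  99  60  43  83  90]
 [ 84  93  98  60  62  62  59  56  54  56  55  37  35  39  40  52  54  63
   69  89  88  93 103 100  60  47  93  97]
 [ 83  99 101  49  54  56  58  57  57  57  56  43  37  38  37  38  35  34
   44  82  90  89 102 101  74 
[... 5370 characters left out ...]
3    0    0    1    5    3    5    6    8    4
     4    5    2    4    0    8    5    3    6    4    0    5    4    5]
 [   7    8    2    3    3    0    5    3    3    4    4    5    6    4
     4    5    4    6    2    1    4    2    4    1    0    1    2    3]
 [   5    7    5    5    4    3    8    5    2    2    4    4    5    4
     5    3    4    3    5    3    1    6    4    2    3    8    7    6]
 [   2    5    3    5    4    2    7    2    7    5    2    3    5    4
     7    7    5    1    2    5    7    6    2    6    8    5    2    2]
 [   4    3    4    7    2    3    1    1    0    3    6    2    4    6
     2    5    7    2    5    2    4    0    3    5    3    2    6    5]]
```

```bash
cat >> h.py <<'E'
from scipy.spatial.transform import Rotation as Ro
def tool():
    o=manip.get_obs(); return o["position"],Ro.from_quat(o["ee_rot"]).as_matrix(),o
E
python3 - <<'E'
from h import *
p,R,o=tool(); c=manip.calibration("wrist"); T=np.linalg.inv(c["world_to_cam"])
print(c["mtx"]); print(R.T@T[:3,:3], R.T@(T[:3,3]-p))
E
```

```text
[[355.16731853   0.         312.84909255]
 [  0.         355.16731853 197.03563314]
 [  0.           0.           1.        ]]
[[-6.96243725e-04 -9.55470167e-01 -2.95086893e-01]
 [ 9.99999658e-01 -5.33719666e-04 -6.31306484e-04]
 [ 4.45700834e-04 -2.95087232e-01  9.55470213e-01]] [ 0.0751657   0.00060528 -0.12580547]
```

Call:
jog_arm(
  steps=[0.085, -0.04, -0.019, 0, 0, 0.085, -0.08, -0.038, 0, 0, 0.085, -0.12, -0.057, 0, 0, 0.085, -0.16, -0.076, 0, 0, 0.085, -0.2, -0.095, 0, 0, 0.085, -0.24, -0.114, 0, 0, 0.085, -0.28, -0.133, 0, 0, 0.085, -0.32, -0.152, 0, 0, 0.085, -0.36, -0.17, 0, 0, 0.085, -0.38, -0.18, 0, 0],
)

```text
clock: 1.1
position: [0.4835, 0.3302, 0.248]
ee_rot: [0.13, 0.991, -0.001, 0.0]
ft_force: [-0.1, 0.4, 0.5]
grip_width: 0.996
```

Run:
```python
from m import *
p0,R,o=tool();c=manip.calibration("wrist")
p,d=manip.camera("wrist");P=pts(c,d);np.savez("pics/w1.npz",p=p,d=d,T=c["world_to_cam"])
cv2.imwrite("pics/w1.png",p[:,:,::-1])
print(p0,o["clock"])
Z=P[...,2];ok=d>0
near=(np.hypot(P[...,0]-.50,P[...,1]-.318)<.06)&ok
rect(c,near&(Z>.08)&(Z<.1),.09,"handle")
rect(c,near&(Z>.012)&(Z<.1),.019,"foot+")
m=near&(Z>.0135)&(Z<.024); q=P[m][:,:2]; print(m.sum(),Z[m].mean())
r=cv2.minAreaRect((q*1000).astype(np.float32)); print(r)
```

```text
[0.48346628 0.33016665 0.24804691] 1.1
handle c [503.8 327.1] size [24.8 22.8] ang 9.86
foot+ c [510.  322.9] size [64.2 44.2] ang 9.72
1084 0.019316091174220666
((501.1579284667969, 321.1587219238281), (44.526920318603516, 43.901390075683594), 9.812978744506836)
```

View pics/w1.png

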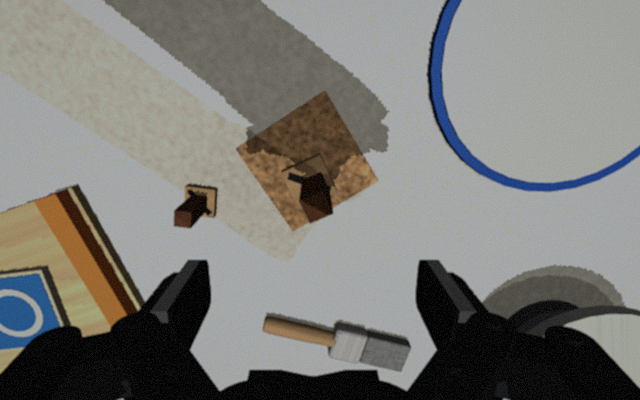

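Run:
```python
from m import *
zf=np.load("pics/w1.npz");c=dict(mtx=manip.calibration("wrist")["mtx"],world_to_cam=zf["T"]);d=zf["d"];P=pts(c,d)
z2=np.load("pics/top0.npz");c2=manip.calibration("top");P2=pts(c2,z2["d"])
def R_(q): 
    r=cv2.minAreaRect((q*1000).astype(np.float32)); return np.round(r[0],1),np.round(r[1],1),round(r[2],1)
for n,PP in (("w",P),("t",P2)):
    near=np.hypot(PP[...,0]-.50,PP[...,1]-.318)<.05
    Z=PP[...,2]
    m=near&(Z>.085)&(Z<.1);print(n,m.sum(),R_(PP[m][:,:2]),Z[m].mean())
    m=near&(Z>.0135)&(Z<.024);print(n,m.sum(),R_(PP[m][:,:2]))
    m=near&(Z>.012)&(Z<.1);print(n,m.sum())
Z=P[...,2]
# mat from wrist
p=zf["p"];H,S,V=cv2.split(cv2.cvtColor(p,cv2.COLOR_RGB2HSV))
m=np.zeros(p.shape[:2],bool);m[85:240,228:385]=True
rect(c,m&(S>70),.005,"mat w")
```

```text
w 703 (array([505.1, 326.8]), array([22.9, 22.2]), 9.8) 0.0901120162634609
w 1084 (array([501.2, 321.2]), array([44.5, 43.9]), 9.8)
w 2303
t 72 (array([506.7, 326. ]), array([21.8, 23. ]), 11.1) 0.08937256472507187
t 161 (array([502.8, 320.4]), array([43.8, 45.1]), 10.8)
t 304
mat w c [487.1 324.6] size [113.8 109.3] ang 17.22
```

Call:
jog_arm(
  steps=[0.06, -0.01, 0.001, 0.0, -0.1, 0.06, -0.022, 0.002, 0.0, -0.2, 0.06, -0.022, 0.002, 0.0, -0.3, 0.06, -0.022, 0.002, 0.02, -0.4, 0.06, -0.022, 0.002, 0.045, -0.428, 0.06, -0.022, 0.002, 0.07, -0.428, 0.06, -0.022, 0.002, 0.09, -0.428, 0.06, -0.022, 0.002, 0.1, -0.428, 0.06, -0.022, 0.002, 0.1, -0.428, 0.06, -0.022, 0.002, 0.1, -0.428],
)

```text
clock: 2.15
position: [0.5026, 0.3306, 0.1491]
ee_rot: [-0.086, 0.996, 0.0, 0.0]
ft_force: [0.1, 0.3, 0.0]
grip_width: 0.7
```

Run:
```python
from m import *
p0,R,o=tool();print(p0,R.round(4),o["joint_pos"].round(2),o["ft_force"],o["torque"])
c=manip.calibration("wrist")
p,d=manip.camera("wrist");P=pts(c,d);cv2.imwrite("pics/w2.png",p[:,:,::-1])
Z=P[...,2]
m=(np.hypot(P[...,0]-.505,P[...,1]-.326)<.03)&(Z>.085)&(Z<.097)
r=cv2.minAreaRect((P[m][:,:2]*1000).astype(np.float32));print(m.sum(),r)
```

```text
[0.5025684  0.33059506 0.14909166] [[-9.854e-01 -1.705e-01  6.000e-04]
 [-1.705e-01  9.854e-01  6.000e-04]
 [-7.000e-04  5.000e-04 -1.000e+00]] [-0.77  0.35  0.14  1.66 -0.05  1.14  1.12] [0.14501211 0.31083344 0.02326871] [ 0.04141506 -0.0102617   0.01289095]
1530 ((504.97686767578125, 327.1281433105469), (22.78190803527832, 21.98806381225586), 9.32992935180664)
```

View pics/w2.png

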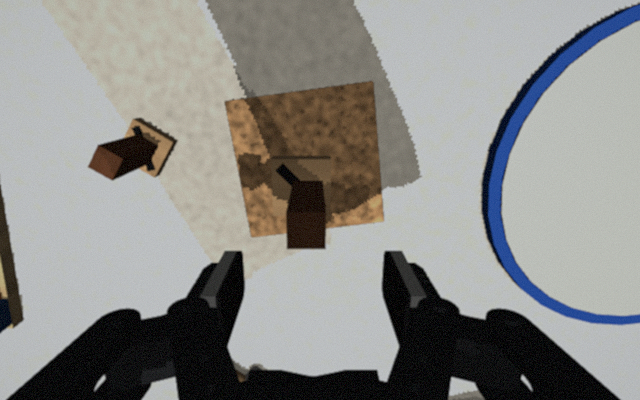

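The wrist view shows the handle at (306,215), square to the jaws and slightly left of centre. I'll correct that, then descend and grip.

Call:
jog_arm(
  steps=[0.06, -0.002, -0.004, 0.01, 0, 0.06, -0.002, -0.004, 0.03, 0, 0.06, -0.002, -0.004, 0.05, 0, 0.06, -0.002, -0.004, 0.07, 0, 0.06, -0.002, -0.004, 0.085, 0, 0.06, -0.002, -0.004, 0.094, 0, 0.06, -0.002, -0.004, 0.094, 0, 0.04, -0.002, -0.004, 0.094, 0, 0.02, -0.002, -0.004, 0.094, 0, 0.01, -0.002, -0.004, 0.094, 0],
  grip_force=60,
)

```text
clock: 3.2
position: [0.5055, 0.3271, 0.0554]
ee_rot: [-0.085, 0.996, 0.001, 0.001]
ft_force: [-0.6, -0.3, 2.7]
grip_width: 0.254
```

Call:
jog_arm(
  steps=[0.005, 0, 0, 0, 0, 0.005, 0, 0, 0, 0, 0.005, 0, 0, 0, 0, 0.005, 0, 0, -0.002, 0, 0.005, 0, 0, -0.006, 0, 0.005, 0, 0, -0.015, 0, 0.005, 0, 0, -0.025, 0, 0.005, 0, 0, -0.035, 0, 0.005, 0, 0, -0.05, 0, 0.005, 0, 0, -0.06, 0],
)

```text
clock: 4.2
position: [0.5054, 0.327, 0.1163]
ee_rot: [-0.085, 0.996, 0.0, 0.001]
ft_force: [0.5, -0.2, -0.7]
grip_width: 0.246
```

Run:
```python
from m import *
p0,R,o=tool();print(p0,R.round(4),o["ft_force"],o["torque"],o["grip_width"])
for n in("wrist","side"):
    p,d=manip.camera(n);cv2.imwrite(f"pics/g_{n}.png",p[:,:,::-1])
```

```text
[0.50543824 0.32699523 0.11630879] [[-9.854e-01 -1.703e-01  1.300e-03]
 [-1.703e-01  9.854e-01  1.100e-03]
 [-1.500e-03  9.000e-04 -1.000e+00]] [ 0.54296897 -0.18861571 -0.69325246] [-0.03008022  0.00247015 -0.02303539] 0.24610793775967332
```

View pics/g_side.png

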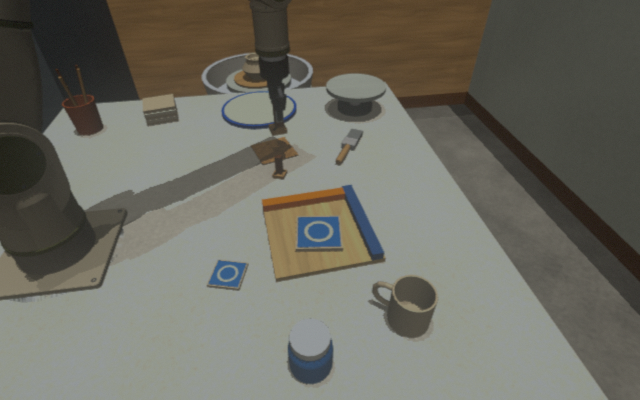

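Call:
jog_arm(
  steps=[0.005, 0, 0, -0.02, 0, 0.005, 0.005, -0.018, -0.045, 0.02, 0.005, 0.014, -0.05, -0.045, 0.04, 0.005, 0.024, -0.085, -0.045, 0.06, 0.005, 0.034, -0.12, -0.045, 0.08, 0.005, 0.044, -0.155, -0.045, 0.091, 0.005, 0.054, -0.19, -0.045, 0.091, 0.005, 0.064, -0.225, -0.045, 0.091, 0.005, 0.072, -0.255, -0.045, 0.091, 0.005, 0.078, -0.28, -0.045, 0.091],
)

```text
clock: 5.3
position: [0.4753, 0.0355, 0.1591]
ee_rot: [-0.039, 0.999, 0.0, -0.0]
ft_force: [0.8, -0.5, -1.5]
grip_width: 0.251
```

Run:
```python
from m import *
p0,R,o=tool();print(p0,R.round(4),o["ft_force"],o["grip_width"],o["clock"])
c=manip.calibration("wrist")
p,d=manip.camera("wrist");cv2.imwrite("pics/w3.png",p[:,:,::-1]);np.savez("pics/w3.npz",p=p,d=d,T=c["world_to_cam"])
```

```text
[0.47525523 0.03552606 0.15912209] [[-9.969e-01 -7.890e-02 -3.000e-04]
 [-7.890e-02  9.969e-01  1.000e-04]
 [ 3.000e-04  1.000e-04 -1.000e+00]] [ 0.8005323  -0.49538154 -1.52042335] 0.2507759759794716 5.3
```

View pics/w3.png

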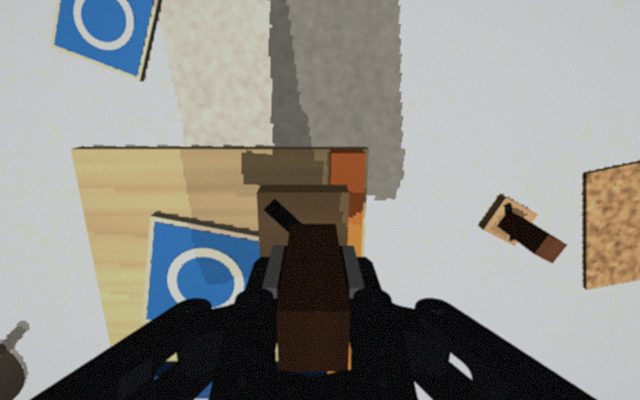

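Call:
jog_arm(
  steps=[0.005, 0.004, -0.02, 0, 0, 0.005, 0.009, -0.05, 0, 0, 0.005, 0.015, -0.075, 0, 0, 0.005, 0.015, -0.086, 0.01, 0, 0.005, 0.015, -0.086, 0.03, 0, 0.005, 0.015, -0.086, 0.05, 0, 0.005, 0.015, -0.086, 0.07, 0, 0.005, 0.015, -0.086, 0.085, 0, 0.005, 0.015, -0.086, 0.094, 0, 0.005, 0.015, -0.086, 0.094, 0],
)

```text
clock: 6.35
position: [0.467, -0.0494, 0.0643]
ee_rot: [-0.04, 0.999, -0.0, -0.001]
ft_force: [0.1, -0.3, -0.2]
grip_width: 0.251
```

```bash
cat > look.py <<'E'
from m import *
import sys
p0,R,o=tool();print("tcp",(p0*1000).round(1),"yaw",np.degrees(np.arctan2(-R[1,0],-R[0,0])).round(2),"ft",o["ft_force"].round(2),"tq",o["torque"].round(2),"g",round(o["grip_width"],3),"t",o["clock"])
for n in sys.argv[2:]:
    p,d=manip.camera(n);np.savez(f"pics/{sys.argv[1]}_{n}.npz",p=p,d=d)
    x,y,w,h=(270,120,160,120) if n=="top" else (230,150,200,150)
    cv2.imwrite(f"pics/{sys.argv[1]}_{n}.png",cv2.resize(p[y:y+h,x:x+w,::-1],None,fx=4,fy=4,interpolation=cv2.INTER_CUBIC))
E
python3 look.py a top side
```

```text
tcp [467.  -49.4  64.3] yaw 4.6 ft [ 0.07 -0.33 -0.15] tq [-0.01 -0.03 -0.01] g 0.251 t 6.35
```

View pics/a_side.png

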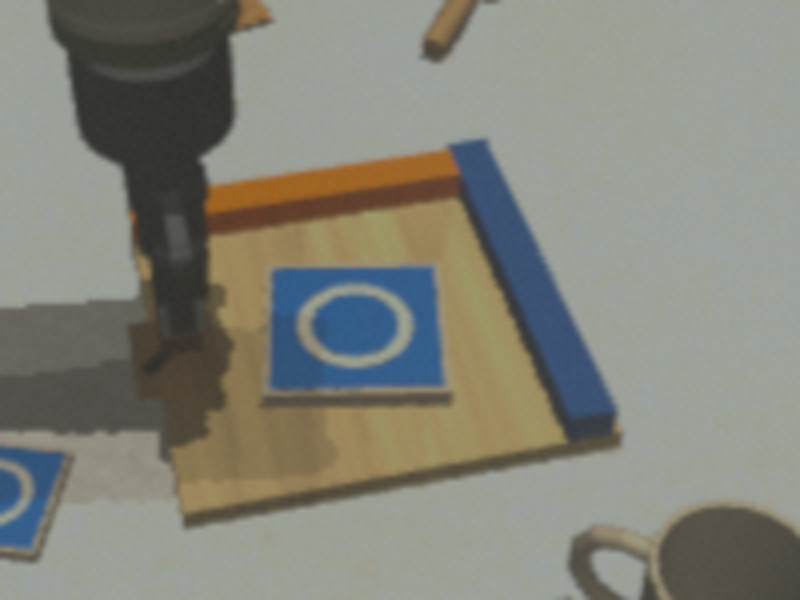

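View pics/a_top.png

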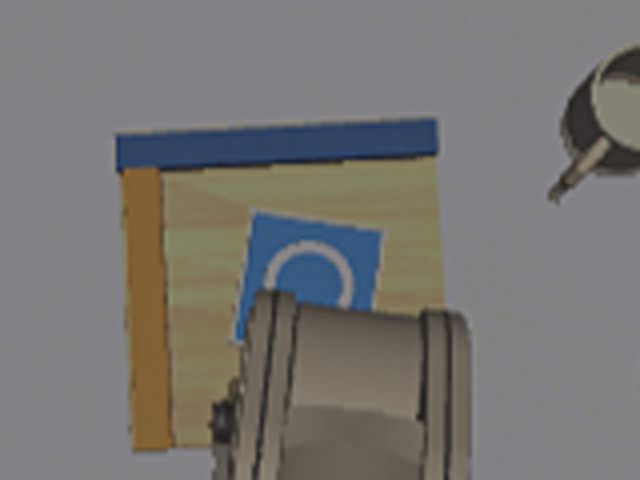

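Call:
jog_arm(
  steps=[0.005, -0.005, 0, 0, 0, 0.005, -0.01, 0, 0, 0, 0.005, -0.015, 0, 0, 0, 0.005, -0.018, 0, 0, 0, 0.005, -0.02, 0, 0, 0, 0.005, -0.021, 0, 0, 0, 0.005, -0.022, 0, 0, 0, 0.005, -0.023, 0, 0, 0, 0.005, -0.024, 0, 0, 0, 0.005, -0.025, 0, 0, 0],
)

```text
clock: 7.45
position: [0.4923, -0.0476, 0.0651]
ee_rot: [-0.04, 0.999, 0.0, -0.0]
ft_force: [-2.0, -0.4, 0.5]
grip_width: 0.248
```

Call:
jog_arm(
  steps=[0.005, -0.001, 0, 0, 0, 0.005, -0.002, 0, 0, 0, 0.005, -0.003, 0, 0, 0, 0.005, -0.004, 0, 0, 0, 0.005, -0.005, 0, 0, 0, 0.005, -0.006, 0, 0, 0, 0.005, -0.007, 0, 0, 0, 0.005, -0.008, 0, 0, 0, 0.005, -0.009, 0, 0, 0, 0.005, -0.01, 0, 0, 0],
)

```text
clock: 8.45
position: [0.5027, -0.0466, 0.0653]
ee_rot: [-0.04, 0.999, 0.0, 0.0]
ft_force: [-0.8, -1.3, -1.2]
grip_width: 0.251
```

Call:
jog_arm(
  steps=[0.005, -0.001, 0, 0, 0, 0.005, -0.002, 0, 0, 0, 0.005, -0.003, 0, 0, 0, 0.005, -0.004, 0, 0, 0, 0.005, -0.005, 0, 0, 0, 0.005, -0.006, 0, 0, 0, 0.005, -0.007, 0, 0, 0, 0.005, -0.008, 0, 0, 0, 0.005, -0.009, 0, 0, 0, 0.005, -0.01, 0, 0, 0],
)

```text
clock: 9.45
position: [0.5127, -0.0459, 0.0653]
ee_rot: [-0.04, 0.999, 0.0, 0.0]
ft_force: [-1.3, -0.4, -2.2]
grip_width: 0.253
```

```bash
python3 look.py b top side
```

```text
tcp [512.7 -45.9  65.3] yaw 4.59 ft [-1.31 -0.43 -2.22] tq [-0.08  0.23 -0.02] g 0.253 t 9.45
```

View pics/b_side.png

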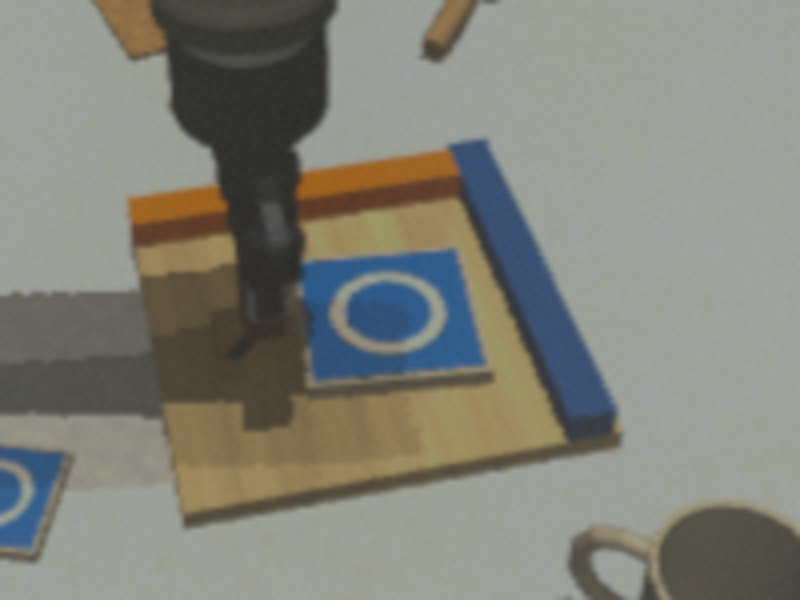

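The tile is sliding and turning square, with about 1.5 N of sliding force.

Call:
jog_arm(
  steps=[0.005, -0.0015, 0, 0, 0, 0.005, -0.003, 0, 0, 0, 0.005, -0.0045, 0, 0, 0, 0.005, -0.006, 0, 0, 0, 0.005, -0.0075, 0, 0, 0, 0.005, -0.009, 0, 0, 0, 0.005, -0.0105, 0, 0, 0, 0.005, -0.012, 0, 0, 0, 0.005, -0.013, 0, 0, 0, 0.005, -0.014, 0, 0, 0],
)

```text
clock: 10.55
position: [0.5266, -0.0447, 0.0653]
ee_rot: [-0.04, 0.999, 0.0, -0.0]
ft_force: [-2.2, -0.5, -0.8]
grip_width: 0.249
```

```bash
python3 look.py c top side
```

```text
tcp [526.6 -44.7  65.3] yaw 4.59 ft [-2.2  -0.5  -0.83] tq [-0.26  0.46 -0.03] g 0.249 t 10.55
```

View pics/c_side.png

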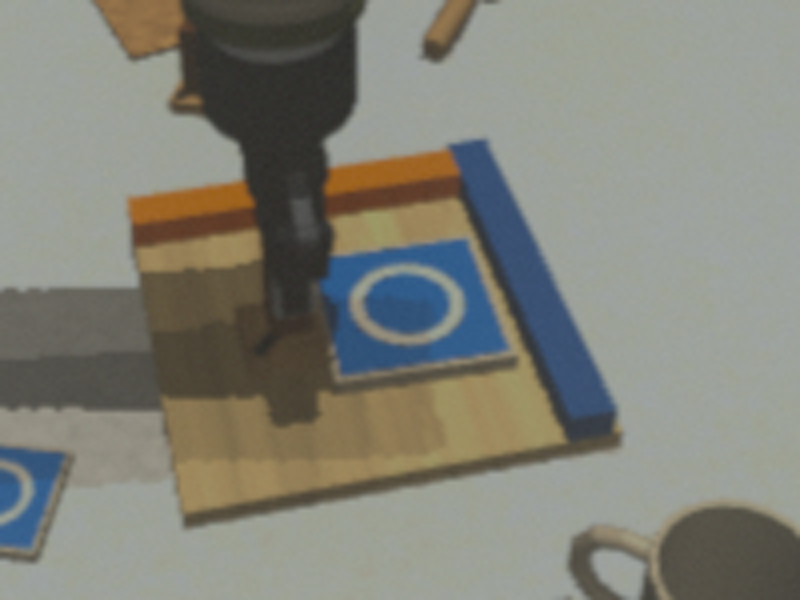

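View pics/c_top.png

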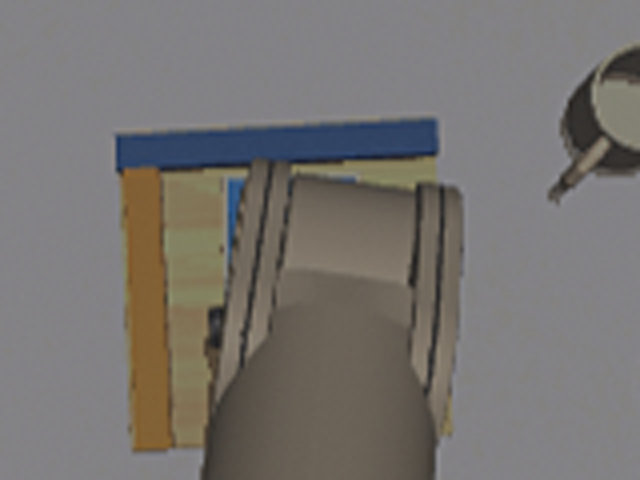

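Call:
jog_arm(
  steps=[0.005, -0.0005, 0, 0, 0, 0.005, -0.001, 0, 0, 0, 0.005, -0.0015, 0, 0, 0, 0.005, -0.002, 0, 0, 0, 0.005, -0.0025, 0, 0, 0, 0.005, -0.003, 0, 0, 0, 0.005, -0.0035, 0, 0, 0, 0.005, -0.004, 0, 0, 0, 0.005, -0.0045, 0, 0, 0, 0.005, -0.005, 0, 0, 0],
)

```text
clock: 11.65
position: [0.5316, -0.0443, 0.0653]
ee_rot: [-0.04, 0.999, 0.0, -0.0]
ft_force: [-2.0, -0.5, -0.4]
grip_width: 0.247
```

Call:
jog_arm(
  steps=[0.005, -0.0003, 0, 0, 0, 0.005, -0.0006, 0, 0, 0, 0.005, -0.0009, 0, 0, 0, 0.005, -0.0012, 0, 0, 0, 0.005, -0.0015, 0, 0, 0, 0.005, -0.0015, 0, 0, 0, 0.005, -0.0015, 0, 0, 0, 0.005, -0.0015, 0, 0, 0, 0.005, -0.0015, 0, 0, 0, 0.005, -0.0015, 0, 0, 0],
)

```text
clock: 12.65
position: [0.5331, -0.0442, 0.0653]
ee_rot: [-0.04, 0.999, 0.0, 0.0]
ft_force: [-2.6, 0.3, -0.6]
grip_width: 0.25
```

```bash
python3 look.py d side
```

```text
tcp [533.1 -44.2  65.3] yaw 4.6 ft [-2.59  0.27 -0.62] tq [-0.15  0.55 -0.05] g 0.25 t 12.65
```

View pics/d_side.png

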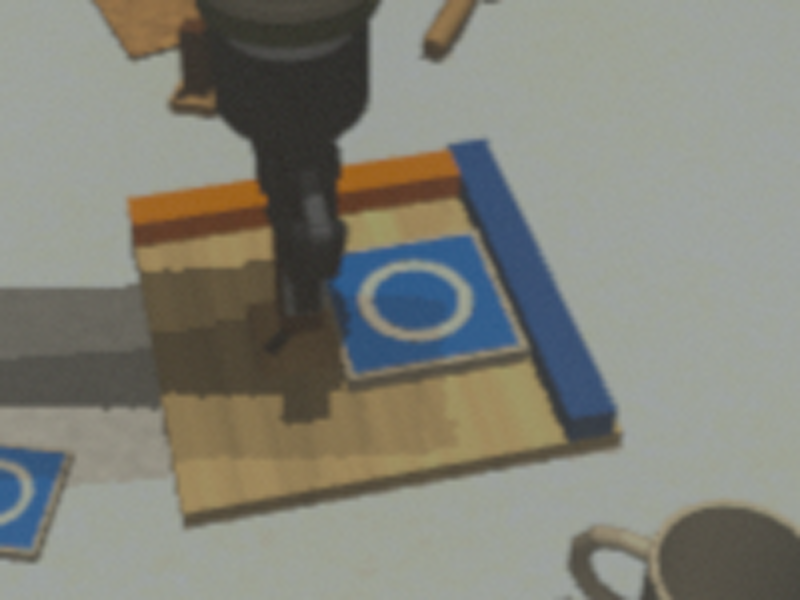

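Call:
jog_arm(
  steps=[0.005, -0.0002, 0, 0, 0, 0.005, -0.0004, 0, 0, 0, 0.005, -0.0006, 0, 0, 0, 0.005, -0.0008, 0, 0, 0, 0.005, -0.001, 0, 0, 0, 0.005, -0.0012, 0, 0, 0, 0.005, -0.0014, 0, 0, 0, 0.005, -0.0016, 0, 0, 0, 0.005, -0.0016, 0, 0, 0, 0.005, -0.0016, 0, 0, 0],
)

```text
clock: 13.7
position: [0.5347, -0.044, 0.0653]
ee_rot: [-0.04, 0.999, 0.0, 0.0]
ft_force: [-1.4, 0.2, -0.5]
grip_width: 0.25
```

```bash
python3 look.py e
```

```text
tcp [534.7 -44.   65.3] yaw 4.6 ft [-1.38  0.16 -0.46] tq [-0.    0.56  0.03] g 0.25 t 13.7
```

Call:
jog_arm(
  steps=[0.005, -0.0002, 0, 0, 0, 0.005, -0.0004, 0, 0, 0, 0.005, -0.0006, 0, 0, 0, 0.005, -0.0008, 0, 0, 0, 0.005, -0.001, 0, 0, 0, 0.005, -0.001, 0, 0, 0, 0.005, -0.001, 0, 0, 0, 0.005, -0.001, 0, 0, 0, 0.005, -0.001, 0, 0, 0, 0.005, -0.001, 0, 0, 0],
)

```text
clock: 14.7
position: [0.5354, -0.044, 0.0652]
ee_rot: [-0.04, 0.999, 0.0, -0.0]
ft_force: [-4.9, -0.6, 2.0]
grip_width: 0.252
```

```bash
python3 look.py f side
```

```text
tcp [535.4 -44.   65.2] yaw 4.59 ft [-4.86 -0.62  2.04] tq [-0.05  1.19  0.03] g 0.252 t 14.7
```

View pics/f_side.png

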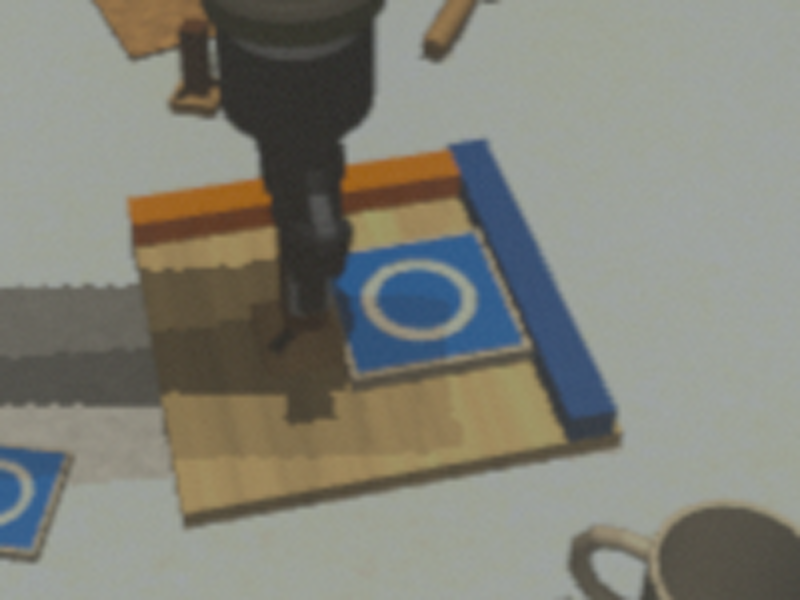

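Call:
jog_arm(
  steps=[0.005, -0.0001, 0, 0, 0, 0.005, -0.0002, 0, 0, 0, 0.005, -0.0003, 0, 0, 0, 0.005, -0.0003, 0, 0, 0, 0.005, -0.0003, 0, 0, 0, 0.005, -0.0003, 0, 0, 0, 0.005, -0.0003, 0, 0, 0, 0.005, -0.0003, 0, 0, 0, 0.005, -0.0003, 0, 0, 0, 0.005, -0.0003, 0, 0, 0],
)

```text
clock: 15.75
position: [0.5355, -0.044, 0.0652]
ee_rot: [-0.04, 0.999, 0.0, -0.0]
ft_force: [-7.1, 0.2, 3.5]
grip_width: 0.251
```

```bash
python3 look.py g
```

```text
tcp [535.5 -44.   65.2] yaw 4.59 ft [-7.06  0.17  3.47] tq [-0.02  1.52 -0.02] g 0.251 t 15.75
```

Call:
jog_arm(
  steps=[0.005, 0.0005, 0, 0, 0, 0.005, 0.003, 0, 0, 0, 0.005, 0.008, 0, 0, 0, 0.005, 0.015, 0, 0, 0, 0.005, 0.02, 0, -0.01, 0, 0.005, 0.025, -0.005, -0.03, 0, 0.005, 0.025, -0.03, -0.05, 0, 0.005, 0.025, -0.06, -0.05, 0, 0.005, 0.025, -0.085, -0.05, 0, 0.005, 0.025, -0.092, -0.05, 0],
)

```text
clock: 16.75
position: [0.5182, -0.1409, 0.1165]
ee_rot: [-0.038, 0.999, -0.001, 0.001]
ft_force: [-0.6, 0.5, -0.7]
grip_width: 0.25
```

```bash
python3 look.py h top side
```

```text
tcp [ 518.2 -140.9  116.5] yaw 4.39 ft [-0.58  0.55 -0.72] tq [ 0.03  0.02 -0.04] g 0.25 t 16.75
```

View pics/h_top.png

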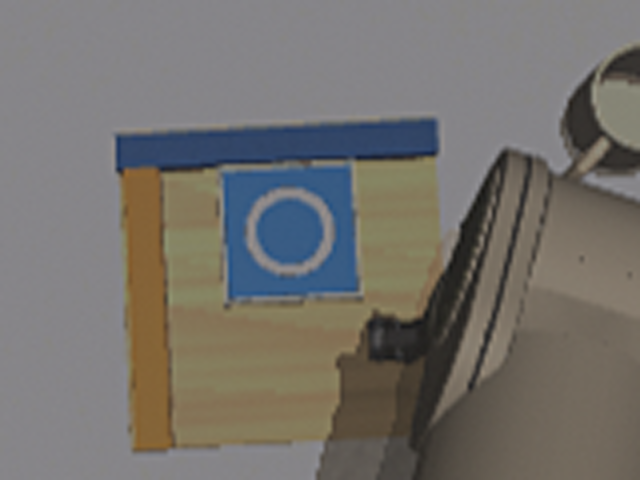

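View pics/h_side.png

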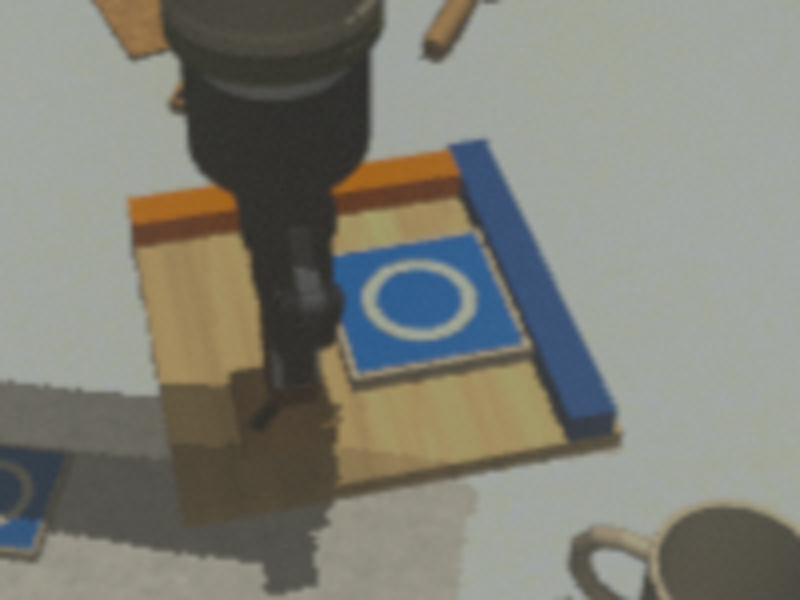

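```bash
cat > tile.py <<'E'
from m import *
import sys
p=np.load(sys.argv[1])["p"];c=manip.calibration("top")
H,S,V=[x.astype(int) for x in cv2.split(cv2.cvtColor(p,cv2.COLOR_RGB2HSV))]
vv,uu=np.mgrid[:400,:640]
def roi(u0,u1,v0,v1): return (uu>=u0)&(uu<u1)&(vv>=v0)&(vv<v1)
blue=(H>98)&(H<118)&(S>90)
ti=(blue&(V>112)&roi(305,375,150,218)).astype(np.uint8)
t=rect(c,cv2.morphologyEx(ti,cv2.MORPH_CLOSE,np.ones((9,9))),.022,"tile")
f=rect(c,blue&(V<=112)&roi(290,390,140,170),.030,"far")
a=np.radians(4.57);d=np.array(t[0])-[566,-30.3];print("tile in jig",d@[np.cos(a),np.sin(a)],d@[-np.sin(a),np.cos(a)])
E
python3 tile.py pics/h_top.npz
```

```text
tile c [602.3 -33.8] size [90.4 90.8] ang 4.79
far c [662.8 -21.9] size [ 25.1 226.6] ang 4.41
tile in jig 35.910575381645245 -6.405318749777481
```

Call:
jog_arm(
  steps=[0.005, -0.025, 0.0, 0, 0, 0.005, -0.06, 0.005, 0, 0, 0.005, -0.085, 0.012, 0, 0, 0.005, -0.097, 0.018, 0, 0, 0.005, -0.097, 0.018, 0.01, 0, 0.005, -0.097, 0.018, 0.03, 0, 0.005, -0.097, 0.018, 0.042, 0, 0.005, -0.097, 0.018, 0.05, 0, 0.005, -0.097, 0.018, 0.05, 0, 0.005, -0.097, 0.018, 0.05, 0],
)

```text
clock: 17.85
position: [0.6136, -0.1122, 0.0657]
ee_rot: [-0.04, 0.999, 0.0, 0.0]
ft_force: [0.5, 0.5, -0.7]
grip_width: 0.251
```

```bash
python3 look.py i side
```

```text
tcp [ 613.6 -112.2   65.7] yaw 4.58 ft [ 0.51  0.49 -0.7 ] tq [ 0.03 -0.03 -0.  ] g 0.251 t 17.85
```

View pics/i_side.png

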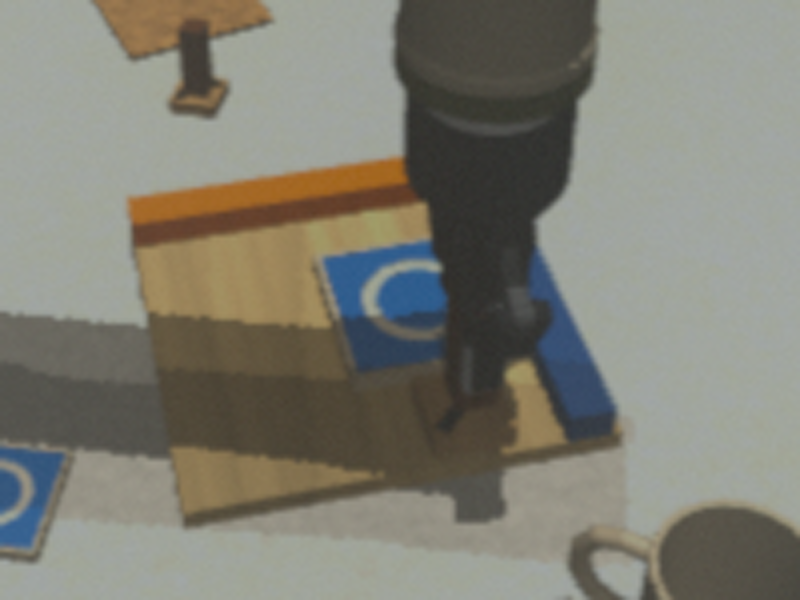

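Call:
jog_arm(
  steps=[0.005, 0, 0.003, 0, 0, 0.005, 0, 0.006, 0, 0, 0.005, 0, 0.008, 0, 0, 0.005, 0, 0.009, 0, 0, 0.005, 0, 0.01, 0, 0, 0.005, 0, 0.011, 0, 0, 0.005, 0, 0.012, 0, 0, 0.005, 0, 0.013, 0, 0, 0.005, 0, 0.014, 0, 0, 0.005, 0, 0.015, 0, 0],
)

```text
clock: 18.9
position: [0.6124, -0.0973, 0.0653]
ee_rot: [-0.04, 0.999, -0.0, 0.0]
ft_force: [-0.1, -1.4, -1.4]
grip_width: 0.246
```

Call:
jog_arm(
  steps=[0.005, 0, 0.0015, 0, 0, 0.005, 0, 0.003, 0, 0, 0.005, 0, 0.0045, 0, 0, 0.005, 0, 0.006, 0, 0, 0.005, 0, 0.0075, 0, 0, 0.005, 0, 0.009, 0, 0, 0.005, 0, 0.0105, 0, 0, 0.005, 0, 0.012, 0, 0, 0.005, 0, 0.0135, 0, 0, 0.005, 0, 0.015, 0, 0],
)

```text
clock: 19.9
position: [0.6113, -0.0819, 0.0653]
ee_rot: [-0.04, 0.999, 0.0, 0.0]
ft_force: [0.1, -1.6, -1.8]
grip_width: 0.243
```

```bash
python3 look.py j side top
```

```text
tcp [611.3 -81.9  65.3] yaw 4.6 ft [ 0.09 -1.58 -1.76] tq [-0.4  -0.01  0.05] g 0.243 t 19.9
```

View pics/j_side.png

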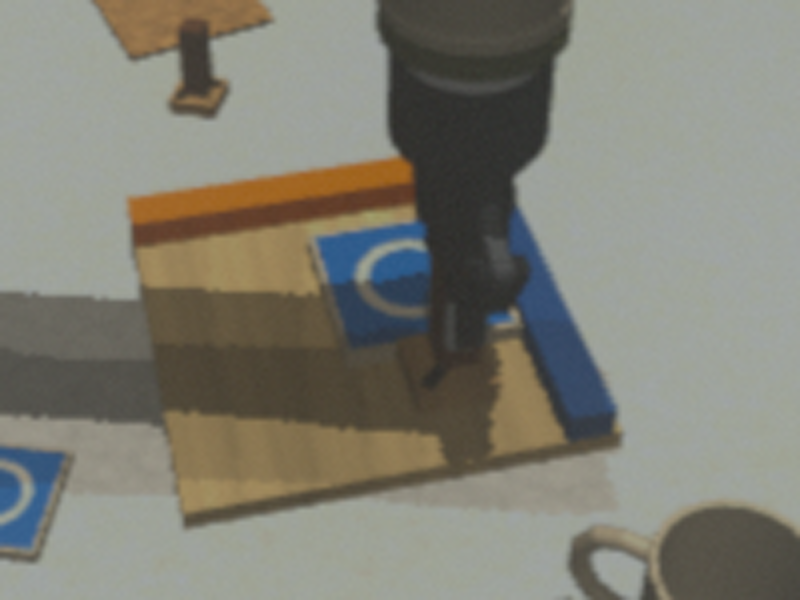

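View pics/j_top.png

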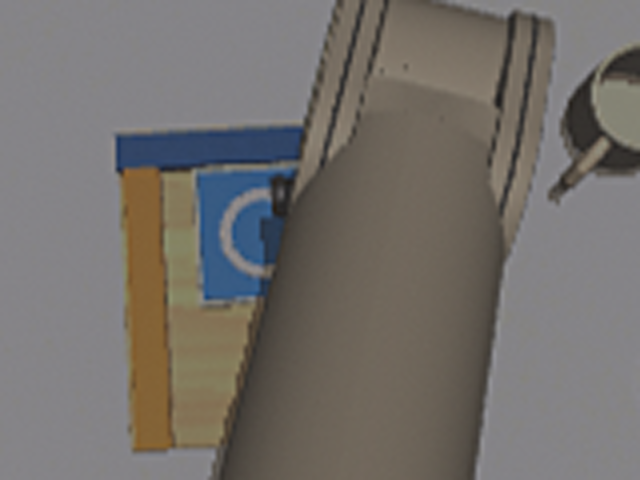

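Call:
jog_arm(
  steps=[0.005, 0, 0.0015, 0, 0, 0.005, 0, 0.003, 0, 0, 0.005, 0, 0.0045, 0, 0, 0.005, 0, 0.006, 0, 0, 0.005, 0, 0.0075, 0, 0, 0.005, 0, 0.009, 0, 0, 0.005, 0, 0.0105, 0, 0, 0.005, 0, 0.012, 0, 0, 0.005, 0, 0.0135, 0, 0, 0.005, 0, 0.015, 0, 0],
)

```text
clock: 21.0
position: [0.6101, -0.067, 0.0653]
ee_rot: [-0.04, 0.999, 0.0, 0.0]
ft_force: [0.2, -1.2, -1.4]
grip_width: 0.248
```

Call:
jog_arm(
  steps=[0.005, 0, 0.0004, 0, 0, 0.005, 0, 0.0008, 0, 0, 0.005, 0, 0.0012, 0, 0, 0.005, 0, 0.0016, 0, 0, 0.005, 0, 0.002, 0, 0, 0.005, 0, 0.0024, 0, 0, 0.005, 0, 0.0028, 0, 0, 0.005, 0, 0.0032, 0, 0, 0.005, 0, 0.0036, 0, 0, 0.005, 0, 0.004, 0, 0],
)

```text
clock: 22.0
position: [0.6097, -0.0631, 0.0653]
ee_rot: [-0.04, 0.999, 0.0, -0.0]
ft_force: [0.2, -2.0, -1.5]
grip_width: 0.25
```

```bash
python3 look.py k side top
```

```text
tcp [609.7 -63.1  65.3] yaw 4.59 ft [ 0.16 -1.98 -1.49] tq [-0.35 -0.04  0.05] g 0.25 t 22.0
```

View pics/k_side.png

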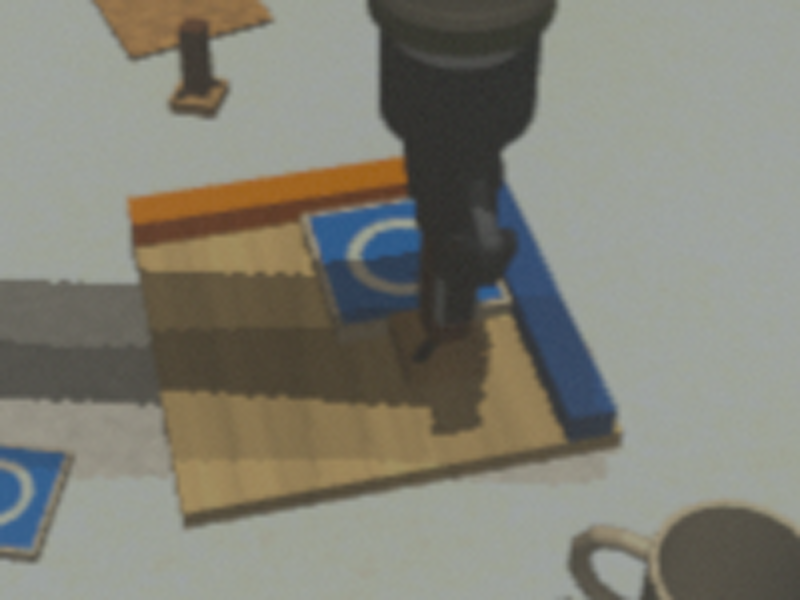

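View pics/k_top.png

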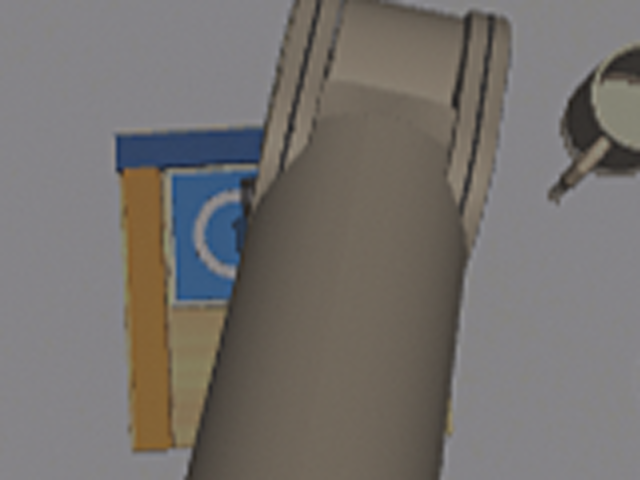

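Call:
jog_arm(
  steps=[0.005, 0, 0.0003, 0, 0, 0.005, 0, 0.0006, 0, 0, 0.005, 0, 0.0009, 0, 0, 0.005, 0, 0.0012, 0, 0, 0.005, 0, 0.0014, 0, 0, 0.005, 0, 0.0016, 0, 0, 0.005, 0, 0.0018, 0, 0, 0.005, 0, 0.0018, 0, 0, 0.005, 0, 0.0018, 0, 0, 0.005, 0, 0.0018, 0, 0],
)

```text
clock: 23.1
position: [0.6096, -0.0613, 0.0653]
ee_rot: [-0.04, 0.999, 0.0, 0.0]
ft_force: [-0.8, -1.8, -0.9]
grip_width: 0.246
```

```bash
python3 look.py l
```

```text
tcp [609.6 -61.3  65.3] yaw 4.6 ft [-0.76 -1.85 -0.91] tq [-0.33 -0.04  0.  ] g 0.246 t 23.1
```

Call:
jog_arm(
  steps=[0.005, 0, 0.0002, 0, 0, 0.005, 0, 0.0004, 0, 0, 0.005, 0, 0.0006, 0, 0, 0.005, 0, 0.0008, 0, 0, 0.005, 0, 0.001, 0, 0, 0.005, 0, 0.0012, 0, 0, 0.005, 0, 0.0012, 0, 0, 0.005, 0, 0.0012, 0, 0, 0.005, 0, 0.0012, 0, 0, 0.005, 0, 0.0012, 0, 0],
)

```text
clock: 24.1
position: [0.6095, -0.0601, 0.0653]
ee_rot: [-0.04, 0.999, 0.0, -0.0]
ft_force: [-0.6, -0.8, -1.6]
grip_width: 0.25
```

```bash
python3 look.py l2
```

```text
tcp [609.5 -60.1  65.3] yaw 4.6 ft [-0.59 -0.82 -1.62] tq [-0.32 -0.02  0.01] g 0.25 t 24.1
```

Call:
jog_arm(
  steps=[0.005, 0, 0.0002, 0, 0, 0.005, 0, 0.0004, 0, 0, 0.005, 0, 0.0006, 0, 0, 0.005, 0, 0.0008, 0, 0, 0.005, 0, 0.001, 0, 0, 0.005, 0, 0.0011, 0, 0, 0.005, 0, 0.0011, 0, 0, 0.005, 0, 0.0011, 0, 0, 0.005, 0, 0.0011, 0, 0, 0.005, 0, 0.0011, 0, 0],
)

```text
clock: 25.1
position: [0.6094, -0.059, 0.0653]
ee_rot: [-0.04, 0.999, 0.0, -0.0]
ft_force: [-0.2, -2.6, -2.5]
grip_width: 0.249
```

```bash
python3 look.py l3
```

```text
tcp [609.4 -59.   65.3] yaw 4.6 ft [-0.25 -2.62 -2.52] tq [-0.31 -0.03 -0.01] g 0.249 t 25.1
```

Call:
jog_arm(
  steps=[0.005, 0, 0.0002, 0, 0, 0.005, 0, 0.0004, 0, 0, 0.005, 0, 0.0006, 0, 0, 0.005, 0, 0.0008, 0, 0, 0.005, 0, 0.0009, 0, 0, 0.005, 0, 0.001, 0, 0, 0.005, 0, 0.001, 0, 0, 0.005, 0, 0.001, 0, 0, 0.005, 0, 0.001, 0, 0, 0.005, 0, 0.001, 0, 0],
)

```text
clock: 26.1
position: [0.6093, -0.0585, 0.0653]
ee_rot: [-0.04, 0.999, -0.0, -0.0]
ft_force: [-0.8, -4.7, -0.8]
grip_width: 0.251
```

```bash
python3 look.py l4 side
```

```text
tcp [609.3 -58.5  65.3] yaw 4.58 ft [-0.79 -4.7  -0.83] tq [-1.34 -0.01  0.03] g 0.251 t 26.1
```

View pics/l4_side.png

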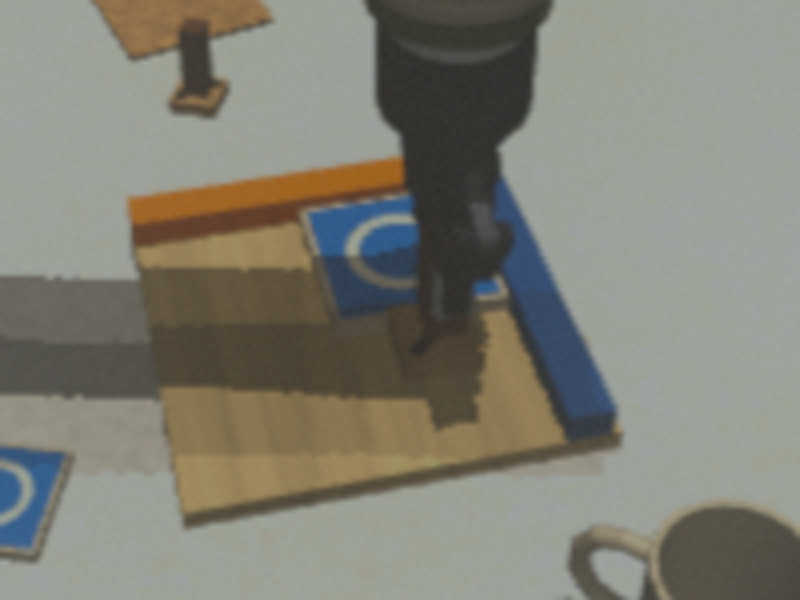

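Call:
jog_arm(
  steps=[0.005, 0, 0.0001, 0, 0, 0.005, 0, 0.0002, 0, 0, 0.005, 0, 0.0002, 0, 0, 0.005, 0, 0.0002, 0, 0, 0.005, 0, 0.0002, 0, 0, 0.005, 0, 0.0002, 0, 0, 0.005, 0, 0.0002, 0, 0, 0.005, 0, 0.0002, 0, 0, 0.005, 0, 0.0002, 0, 0, 0.005, 0, 0.0002, 0, 0],
)

```text
clock: 27.15
position: [0.6093, -0.0585, 0.0653]
ee_rot: [-0.04, 0.999, -0.0, -0.0]
ft_force: [0.6, -6.2, -0.9]
grip_width: 0.246
```

```bash
python3 look.py l5
```

```text
tcp [609.3 -58.5  65.3] yaw 4.57 ft [ 0.65 -6.21 -0.86] tq [-1.44  0.01 -0.01] g 0.246 t 27.15
```

Call:
jog_arm(
  steps=[0.005, 0, -0.0005, 0, 0, 0.005, 0, -0.003, 0, 0, 0.005, 0, -0.008, 0, 0, 0.005, 0, -0.015, -0.005, 0, 0.005, 0, -0.02, -0.03, 0, 0.005, 0.02, -0.025, -0.06, 0, 0.005, 0.055, -0.03, -0.07, 0, 0.005, 0.09, -0.035, -0.07, 0, 0.005, 0.115, -0.045, -0.07, 0, 0.005, 0.125, -0.05, -0.07, 0],
)

```text
clock: 28.15
position: [0.4868, -0.119, 0.1358]
ee_rot: [-0.039, 0.999, 0.0, 0.0]
ft_force: [0.3, -0.2, -1.3]
grip_width: 0.25
```

```bash
python3 look.py n side top; python3 tile.py pics/n_top.npz
```

```text
tcp [ 486.8 -119.   135.8] yaw 4.49 ft [ 0.35 -0.18 -1.35] tq [ 0.06 -0.01 -0.01] g 0.25 t 28.15
tile c [598.8   7.7] size [90.  91.7] ang 4.53
far c [662.6 -21.9] size [ 25.2 226.6] ang 4.57
tile in jig 35.68361252039368 35.22107758400771
```

View pics/n_side.png

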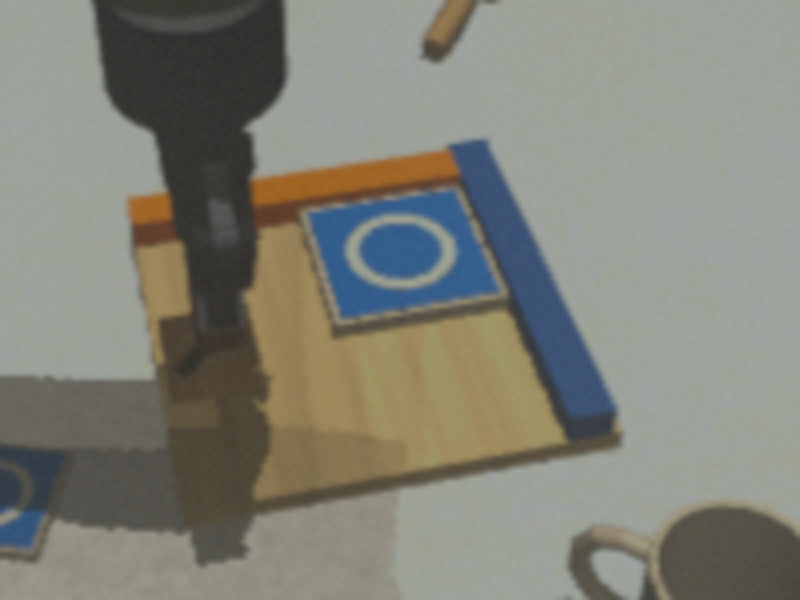

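View pics/n_top.png

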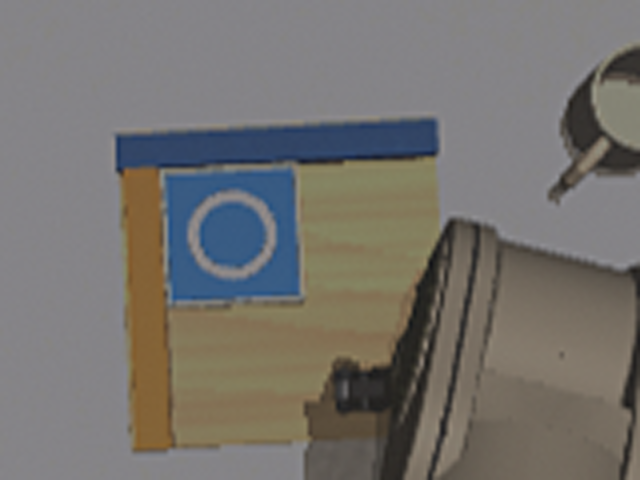

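Call:
jog_arm(
  steps=[0.005, 0, 0.01, -0.02, 0, 0.005, -0.003, 0.04, -0.03, 0, 0.005, -0.007, 0.078, -0.03, 0, 0.005, -0.01, 0.116, -0.03, -0.02, 0.005, -0.014, 0.154, -0.03, -0.04, 0.005, -0.018, 0.192, -0.03, -0.06, 0.005, -0.022, 0.23, -0.03, -0.08, 0.005, -0.026, 0.268, -0.03, -0.091, 0.005, -0.029, 0.306, -0.03, -0.091, 0.005, -0.032, 0.344, -0.03, -0.091],
)

```text
clock: 29.25
position: [0.4935, 0.2309, 0.1653]
ee_rot: [-0.086, 0.996, 0.0, 0.0]
ft_force: [0.6, 0.1, -1.9]
grip_width: 0.25
```

```bash
python3 look.py q
```

```text
tcp [493.5 230.9 165.3] yaw 9.87 ft [ 0.56  0.15 -1.9 ] tq [-0.   -0.03  0.05] g 0.25 t 29.25
```

Call:
jog_arm(
  steps=[0.005, -0.005, 0.03, 0, 0, 0.005, -0.011, 0.065, 0, 0, 0.005, -0.015, 0.088, 0, 0, 0.005, -0.0165, 0.0955, 0, 0, 0.005, -0.0165, 0.0955, 0.02, 0, 0.005, -0.0165, 0.0955, 0.05, 0, 0.005, -0.0165, 0.0955, 0.075, 0, 0.005, -0.0165, 0.0955, 0.09, 0, 0.005, -0.0165, 0.0955, 0.098, 0, 0.005, -0.0165, 0.0955, 0.1, 0],
)

```text
clock: 30.25
position: [0.4932, 0.3246, 0.0649]
ee_rot: [-0.085, 0.996, -0.0, -0.0]
ft_force: [-0.2, -0.5, -1.6]
grip_width: 0.249
```

```bash
sed -i 's/(230,150,200,150)/(230,90,200,150)/' look.py; python3 look.py r side
```

```text
tcp [493.2 324.6  64.9] yaw 9.8 ft [-0.19 -0.51 -1.6 ] tq [ 0.02 -0.03 -0.  ] g 0.249 t 30.25
```

View pics/r_side.png

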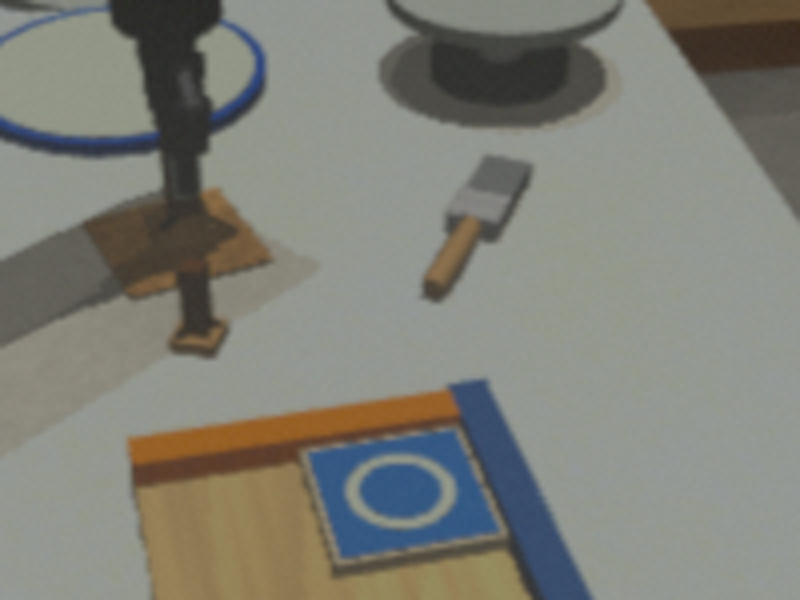

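Call:
jog_arm(
  steps=[0.005, 0, 0, 0.003, 0, 0.005, 0, 0, 0.005, 0, 0.005, 0, 0, 0.006, 0, 0.005, 0, 0, 0.007, 0, 0.005, 0, 0, 0.008, 0, 0.005, 0, 0, 0.0085, 0, 0.005, 0, 0, 0.009, 0, 0.005, 0, 0, 0.0093, 0, 0.005, 0, 0, 0.0095, 0, 0.005, 0, 0, 0.0095, 0],
)

```text
clock: 31.3
position: [0.493, 0.3247, 0.0558]
ee_rot: [-0.085, 0.996, 0.0, 0.0]
ft_force: [0.3, -0.3, -1.8]
grip_width: 0.255
```

```bash
python3 look.py s
```

```text
tcp [493.  324.7  55.8] yaw 9.81 ft [ 0.32 -0.29 -1.8 ] tq [-0.02  0.03 -0.03] g 0.255 t 31.3
```

Call:
jog_arm(
  steps=[0.005, 0, 0, 0.0002, 0, 0.005, 0, 0, 0.0004, 0, 0.005, 0, 0, 0.0006, 0, 0.005, 0, 0, 0.0008, 0, 0.005, 0, 0, 0.001, 0, 0.005, 0, 0, 0.001, 0, 0.005, 0, 0, 0.001, 0, 0.005, 0, 0, 0.001, 0, 0.005, 0, 0, 0.001, 0, 0.005, 0, 0, 0.001, 0],
)

```text
clock: 32.3
position: [0.4931, 0.3247, 0.0554]
ee_rot: [-0.085, 0.996, 0.0, 0.0]
ft_force: [-2.6, -1.6, 6.4]
grip_width: 0.253
```

```bash
python3 look.py s2
```

```text
tcp [493.1 324.7  55.4] yaw 9.81 ft [-2.63 -1.56  6.35] tq [-0.48  0.58  0.02] g 0.253 t 32.3
```

Contact with the mat is felt, at +6 N. I'll ease off slightly, open the jaws, then rise.

Call:
jog_arm(
  steps=[0.005, 0, 0, -0.0003, 0, 0.005, 0, 0, -0.0003, 0, 0.025, 0, 0, -0.0003, 0, 0.03, 0, 0, -0.0003, 0, 0.04, 0, 0, -0.0003, 0, 0.05, 0, 0, -0.0003, 0, 0.06, 0, 0, -0.0003, 0, 0.06, 0, 0, -0.0003, 0, 0.06, 0, 0, -0.0003, 0, 0.06, 0, 0, -0.0003, 0],
)

```text
clock: 33.3
position: [0.493, 0.3247, 0.0551]
ee_rot: [-0.086, 0.996, 0.0, 0.0]
ft_force: [-0.3, 0.1, -0.0]
grip_width: 0.701
```

Call:
jog_arm(
  steps=[0.06, 0, 0, -0.005, 0, 0.06, 0, 0, -0.015, 0, 0.06, 0, 0, -0.03, 0, 0.06, 0, 0, -0.05, 0, 0.06, 0, 0, -0.08, 0, 0.06, 0, 0, -0.11, 0, 0.06, 0, 0, -0.14, 0, 0.06, 0, 0, -0.16, 0, 0.06, 0, 0, -0.17, 0, 0.06, 0, 0, -0.17, 0],
)

```text
clock: 34.3
position: [0.4936, 0.325, 0.2271]
ee_rot: [-0.085, 0.996, 0.001, 0.001]
ft_force: [-0.4, 0.3, -0.0]
grip_width: 0.7
```

```bash
python3 look.py u side top; python3 tile.py pics/u_top.npz
python3 - <<'E'
from m import *
c=manip.calibration("wrist");p,d=manip.camera("wrist");P=pts(c,d);cv2.imwrite("pics/u_w.png",p[:,:,::-1]);Z=P[...,2]
near=np.hypot(P[...,0]-.493,P[...,1]-.322)<.05
for a,b in((.083,.1),(.0135,.024)):
    m=near&(Z>a)&(Z<b);print(m.sum(),cv2.minAreaRect((P[m][:,:2]*1000).astype(np.float32)),Z[m].mean())
E
```

```text
tcp [493.6 325.  227.1] yaw 9.81 ft [-0.4   0.33 -0.02] tq [ 0.01 -0.03 -0.02] g 0.7 t 34.3
tile c [598.7   7.5] size [89.8 90.5] ang 4.75
far c [662.6 -21.9] size [ 25.2 226.6] ang 4.57
tile in jig 35.61325324666041 35.0471105845761
861 ((492.74853515625, 324.91705322265625), (22.3520565032959, 21.575199127197266), 9.639923095703125) 0.09003632354284441
1382 ((488.785400390625, 318.87957763671875), (44.100887298583984, 43.96111297607422), 9.522366523742676) 0.01929240822710266
```

View pics/u_side.png

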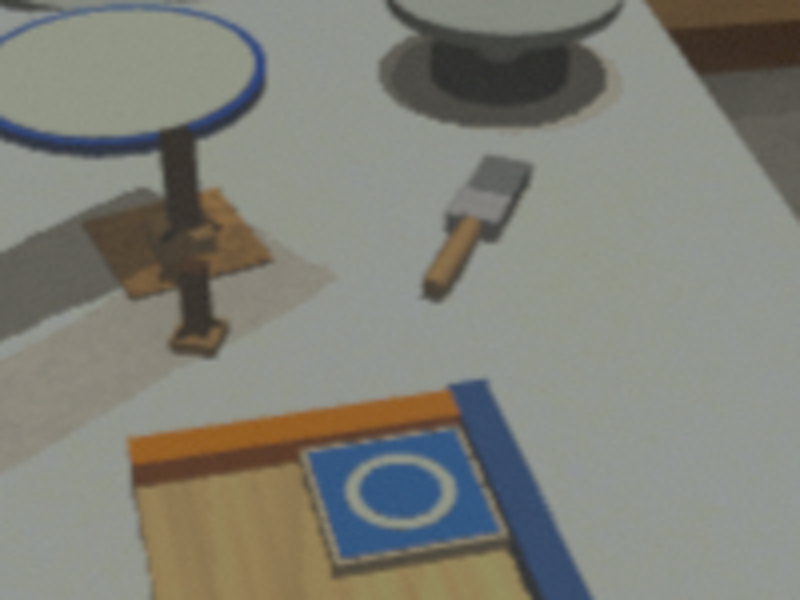

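View pics/u_top.png

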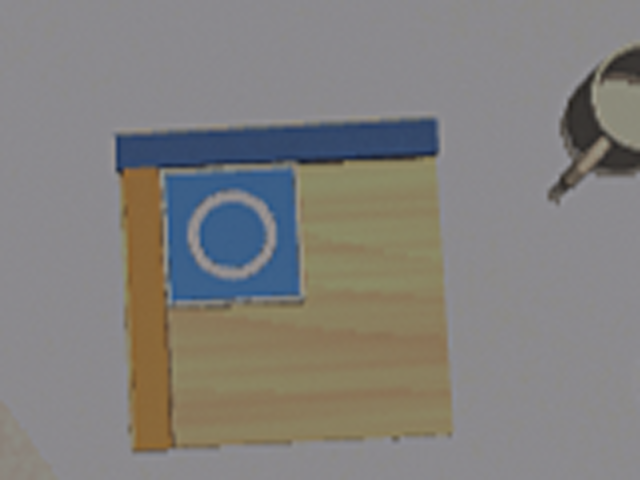

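The tile sits square in the corner at jig (35.6, 35.0) mm. The pusher stands upright about 6 mm from the mat's centre, and the arm is clear.

```bash
python3 -c "
from workcell import manip
print(manip.hand_in())"
```

```text
the job is handed in; nothing more can be done
None
```

I handed the job in at about 34 s of the 72 s limit. The tile is home against both fences and the pusher is back upright on its mat. `hand_in` gives no verdict, so the result rests on my own checks.

- **Far fence:** I pushed the tile flat against the blue fence and held it there for about 1 s. The measured force was about 7 N.
- **Left fence:** I then slid it along that fence to the orange one and held it there for about 1 s at about 6 N. The highest force in any reading was about 7 N, but readings come only at the end of each move, so a short peak in between would not show.
- **Tile at the end:** The last top picture puts it at jig (35.6, 35.0) mm, against the ideal (35, 35). Its angle is within about 0.2° of the jig.
- **Accuracy of the tile position:** The camera calibration is only good to about 2 mm. The jig-x reading also fell from 35.9 to 35.6 mm after the slide, well inside the 1.5 mm allowed, so I did not press the far fence again.
- **Pusher at the end:** It was lowered until the mat was felt, then released. Its top is level at z = 0.090 m, and it stands about 6 mm from the mat's centre.
- **Bystanders:** I did not measure the jar, mug or brush again. The arm's path stayed clear of all three; the brush and mug look unmoved in the last pictures, and the jar was last in view in the first pictures.

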